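Put the spot-test reagents back in their own cups

ROBOT

A 6-joint arm with a two-finger parallel gripper is mounted at the origin on the work surface; the furniture and walls round the work are solid. World frame = base frame: x ahead of the robot, y to its left, z up, the work surface at z = 0. Lengths are in m, angles in rad, forces in N, time in s.
With the tool pointing down it reaches from about 0.4 to 0.825 m from the base axis. Payload 7 kg.
Tool frame: the origin (TCP) lies midway between the tips of the shut fingers; the grasp point (between the pads) lies 19 mm behind it (manip.grip_depth is the distance from the TCP to the grasp point, in m); z points along the fingers, y is the line along which they close (so a half turn about z gives the same grasp; the last joint's range is limited). The gripper opens to 88 mm and grips with 3 to 60 N. Pads are 19 mm wide; open, the fingers measure 130 mm over their backs; the gripper's body (78 mm by 193 mm) begins 47 mm behind the grasp point.
Start: joints at [1.505, 0.359, 0.012, 0, -1.224, -0.288], TCP at [0.234, 0.633, 0.227] pointing down, gripper open.
Joint ranges: [-3.07, 3.07], [-1.43, 2.12], [-1.02, 1.25], [-3.03, 1.67], [-3.05, -0], [-3.03, 3.03]. Speed limits (rad/s): [2.39, 2.39, 3.01, 3.14, 3.14, 3.14].

INTERFACE

Orientations are given as a unit quaternion [x, y, z, w].
In Python, from workcell import manip gives the robot as it stands.
- The arm moves only by the shell command python3 -m inch 'ROWS' [FORCE]. ROWS is JSON, a list of rows, each a list of 3 entries, a list of its own where there are three numbers: the closure, from -1 (fully open) to 1 (shut), then the shift along the tool's x, y, z in mm, then the turn about the tool's z in rad. A call has 1 to 5 rows; each row is the pose to reach, as a shift and turn from the pose commanded when the call began, along the tool's axes at that moment; what a row does not reach only later rows make up. A row lasts 1/8 s, in which the tool goes at most 62.5 mm and 10.7 degrees, less where a joint would pass 70% of its speed; a pose out of reach is approached as far as the arm can. A call with a gripper value outside its range is refused whole. The fingers move at their own pace and stop on an object; FORCE is the grip in N (left out, the last holds). Time passes only in rows, so rows that repeat a pose let the fingers close. It gives the time, the measured TCP pose, the force, the opening and the grip force at its end, in the units of the state.
- manip.get_obs(): the state, without advancing time (a new reading comes with each control period).
- manip.get_image(name): name is "side" or "top"; returns a dict with "frame" (384x512x3 uint8, red, green, blue), "depth" (384x512 float32, m along the optical axis (not along the pixel's ray), 0 where there is no reading), "fov_y" (degrees; the focal length in pixels is half the picture's height over the tangent of half this angle, whatever the lens; pixels are square), "cx", "cy" (the principal point, pixels), "k1" (the pictures are not rectified: a ray, as slopes to the right and down, at radius r is drawn at 1 + k1 r^2 times it, then the intrinsics apply), "R" (3x3) and "t" (3): a world point X has camera coordinates R X + t. Camera axes: x right, y down, z forward; pixel columns grow to the right and rows downward; lengths in m; the calibration is good to about 2 mm. A picture is of the moment at which its call begins.
- manip.finish_job(): hands the job in; it is judged then, once.
Trained networks look in the newest picture that a camera, given by its name, has taken for a name from the list of things; names that differ only in an ending like _2 or _b are one class to them, and where a whole thing is asked for, a point or a joint stands for the part that bears it (a point fixed in the world has none). Each returns a list of dicts, best first, with "score" (0 to 1); they miss things now and then, are a little off and sometimes report something else, mostly with a low value. They report only what shows in the picture. A call takes as long as a camera call. They do not tell look-alikes from the thing itself.
- manip.find_in(camera, label): "position" ([x, y, z] in m, in world coordinates, good to about 4 mm: the middle of the surface that is visible of it).
- manip.outline_of(camera, label): "region" (384x512 bool, what is visible of it).
- manip.spot_point(camera, label): "position" ([x, y, z] in m, in world coordinates, good to about 4 mm: a listed point, or the origin of a listed thing).
The state is a dict: "clock": time; "joint_positions": joint angles; "joint_velocities": joint speeds; "tau": joint torques, N m; "ee_pos": TCP position; "orientation": TCP orientation; "wrist_force": force on the tool from outside, world axes, zero at the start; "ft_torque": the same for the moment, N m; "finger_gap": finger opening in m; "grip_force": force on a finger pad.
Only numpy, scipy, OpenCV 4.12 (cv2) and the standard library are available. Lean on these libraries where they do the work, as an engineer would, in place of code of your own. Each camera call takes 0.05 s, during which the arm holds its last target. There are 200 camera calls.

TASK

The spot-test station has been put away wrongly: on the white carrier rail two dropper bottles stand in each other's cups, and the third bottle and the bench timer were left on the bench. Stand each bottle, right down on the floor of the cup that has the colour of its cap (red, white, black), and set the timer flat and face up in the square tray with the corner brackets. Keep the bottles upright all the time so that nothing leaks, and do not shift the agar plate that lies beside the right end of the rail.

Things in the scene. Friction and masses are not known exactly. Their poses are not given: they have to be found in the camera images.
- rail: Fixed white carrier rail, 96 x 372 mm, with the three cups and the timer tray side by side, 90 mm apart, in an order that changes. Origin: centre of its underside, on the bench; y along the rail, z up. The holders' undersides are 6 mm above the bench. In front of its left half (x under 0.45, y from 0 to 0.25) is a desk phone, up to 0.16 m high; right of it, in front of the rail, the bench is free.
- cup_red: Fixed open round cup of red plastic on a grey 84 mm square foot plate. Origin: centre of its underside, z up, axes parallel to the rail's. Cup floor 4 mm above the origin, rim 26 mm; inside diameter 40 mm up to 14 mm, flaring to 52 mm at the rim (60 mm outside). For the bottle with the red cap; empty at the start.
- cup_white: Cup of the same shape and size, of white plastic, for the bottle with the white cap. At the start the bottle with the black cap stands in it.
- cup_black: Cup of the same shape and size, of black plastic, for the bottle with the black cap. At the start the bottle with the white cap stands in it.
- timer_tray: Fixed square tray: grey 84 mm foot plate, black 70 mm rubber pad, two black outward-leaning brackets at each corner. Origin: centre of its underside, z up, axes parallel to the rail's. Pad top 4 mm above the origin, bracket tops 11 mm; clear width between brackets 72 mm at the pad, 79 mm at their tops. A finger gap 40 mm wide in the middle of each side.
- bottle_red: Loose dropper bottle, white plastic body, red cap. Round body 31 mm in diameter, 60 mm high; above it the cap with its nozzle, at most 18 mm across, up to 88 mm. About 35 g. Origin: centre of its underside; z along the bottle, up. Starts on the bench. Grip it across the body, 40 to 60 mm above the underside.
- bottle_white: Loose dropper bottle, brown body, white cap, same shape and size and origin as the red-capped one. Starts in the black cup.
- bottle_black: Loose dropper bottle, brown body, black (very dark blue) cap, same shape and size and origin as the red-capped one. Starts in the white cup.
- timer: Loose cream-coloured bench timer, square, 64 x 64 mm, 20 mm high (18 mm at its edges), about 70 g, lying face up on the bench. Origin: centre of its underside; x and y square to its sides, z up. It may lie in the tray any way round that fits the square.
- plate: Bystander: loose agar plate with lid, red, 93 mm in diameter, 16 mm high, flat on the bench beside the right end of the rail. Origin: centre of its underside.
There are look-alikes about, which are no part of the job. Leave any orange or purple look-alike of the bottle_white alone.

How it is judged:
By the outcome, as a careful person would: the job done as asked, in the order asked, and still so for the second after the job is handed in, with the robot touching nothing.
It also fails if it takes over 118 s, if anything falls off the work surface, if the arm or the gripper's body presses on something with over 40 N, if the wrist force passes 120 N, or if a joint passes its speed limit or range.

## Working session

There is one attempt and no reset: what is moved stays moved. The work goes in short steps, Python scripts to look and compute and a shell command to move; the robot and the scene stay as the last step left them, time stands still between calls to the robot, and variables do not carry over. Pictures are saved under pics/ and viewed, at most 14 in all, crops included, and the job is handed in when it is done.

```bash
mkdir -p pics; ls; python3 - <<'E'
from workcell import manip
import cv2,numpy as np
o=manip.get_obs();print({k:np.round(v,3) for k,v in o.items()})
for c in("top","side"):
    d=manip.get_image(c);cv2.imwrite(f"pics/{c}0.png",d["frame"][:,:,::-1]);print(c,d["fov_y"],d["R"].round(2).tolist(),d["t"].round(3))
    for l in "rail cup_red cup_white cup_black timer_tray bottle_red bottle_white bottle_black timer plate".split():
        for r in manip.spot_point(c,l)[:4]:
            print(l,np.round(r["position"],3),round(r["score"],2))
E
```

```text
pics
{'clock': np.float64(0.0), 'joint_positions': array([ 1.505,  0.359,  0.011, -0.   , -1.224, -0.288]), 'joint_velocities': array([ 0.001,  0.001,  0.   ,  0.   ,  0.001, -0.   ]), 'tau': array([-0.0000e+00, -5.8272e+01,  2.9304e+01,  6.9960e+00,  7.0000e-03,
       -0.0000e+00]), 'ee_pos': array([0.234, 0.633, 0.226]), 'orientation': array([ 0.984, -0.176, -0.   ,  0.001]), 'wrist_force': array([0.22 , 0.051, 0.127]), 'ft_torque': array([ 0.011,  0.029, -0.013]), 'grip_force': np.float64(0.0), 'finger_gap': np.float64(0.088)}
top 54.38615548436846 [[0.02, -1.0, 0.01], [-0.99, -0.02, -0.12], [0.12, -0.0, -0.99]] [-0.084  0.508  0.851]
rail [ 0.606 -0.058  0.   ] 0.59
cup_red [ 0.598 -0.187  0.014] 0.97
cup_red [ 0.431 -0.116 -0.003] 0.41
cup_white [ 0.605 -0.107  0.005] 0.95
cup_white [ 0.604 -0.057  0.   ] 0.2
cup_black [ 0.612 -0.016  0.008] 0.73
timer_tray [0.617 0.079 0.008] 0.79
bottle_red [ 0.432 -0.114 -0.004] 0.68
bottle_white [ 0.612 -0.012  0.009] 0.64
bottle_white [0.634 0.182 0.002] 0.62
bottle_white [ 0.492 -0.072 -0.005] 0.57
bottle_black [ 0.602 -0.109  0.01 ] 0.73
timer [ 0.425 -0.22  -0.004] 0.83
plate [ 0.523 -0.338  0.002] 0.64
side 52.87686443450589 [[-0.44, -0.9, 0.0], [-0.76, 0.37, -0.53], [0.48, -0.24, -0.85]] [0.142 0.427 0.675]
rail [ 0.609 -0.064  0.005] 0.73
cup_red [ 0.602 -0.195  0.008] 0.79
cup_white [ 0.605 -0.102  0.006] 0.79
cup_black [ 0.61  -0.015  0.003] 0.97
bottle_red [ 0.426 -0.114 -0.003] 0.83
bottle_white [ 0.614 -0.012  0.015] 0.8
bottle_white [ 0.631  0.186 -0.001] 0.65
bottle_white [ 0.497 -0.073  0.002] 0.59
bottle_black [ 0.604 -0.105  0.008] 0.56
timer [ 0.422 -0.222 -0.002] 0.65
plate [ 0.52  -0.334  0.001] 0.89
```

View pics/top0.png

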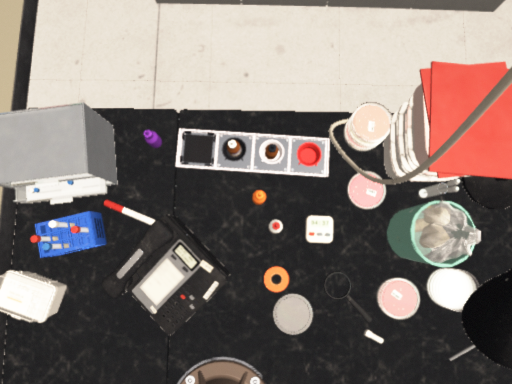

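View pics/side0.png

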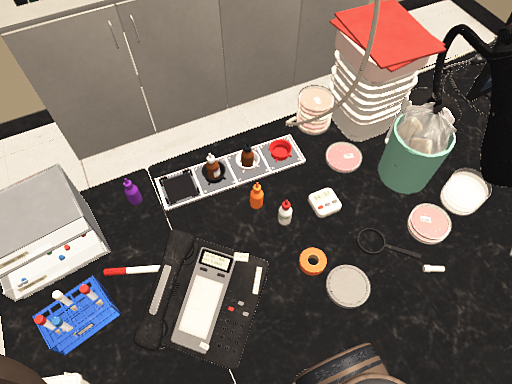

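```bash
cat > h.py <<'E'
from workcell import manip
import cv2,numpy as np
from scipy.optimize import least_squares
def cloud(c):
    d=manip.get_image(c);H,W=d["depth"].shape;f=H/2/np.tan(np.radians(d["fov_y"]/2))
    K=np.array([[f,0,d["cx"]],[0,f,d["cy"]],[0,0,1.]])
    u,v=np.meshgrid(np.arange(W),np.arange(H))
    s=cv2.undistortPoints(np.stack([u,v],-1).reshape(-1,1,2).astype(float),K,np.array([d["k1"],0,0,0.])).reshape(H,W,2)
    z=d["depth"];X=np.dstack([s*z[...,None],z])
    P=(X-d["t"])@d["R"]; P[z<=0]=np.nan
    return P,d["frame"]
def circ(P,c,z0,z1,r,rad):
    q=P.reshape(-1,3);m=(q[:,2]>z0)&(q[:,2]<z1)&(np.hypot(q[:,0]-c[0],q[:,1]-c[1])<rad);q=q[m]
    if len(q)<8:return None,len(q),0
    s=least_squares(lambda p:np.hypot(q[:,0]-p[0],q[:,1]-p[1])-r,c,loss="soft_l1",f_scale=.002)
    return s.x.round(4),len(q),np.sqrt(np.mean(s.fun**2)).round(4)
def rect(P,m,z0,z1):
    q=P[m];q=q[(q[:,2]>z0)&(q[:,2]<z1)]
    return cv2.minAreaRect((q[:,:2]*1000).astype(np.float32)),np.median(q[:,2]).round(4)
def go(x,y,z,ang=None):
    "shift (mm, tool axes) and turn to put TCP at x,y,z with tool y at world angle ang deg"
    from scipy.spatial.transform import Rotation as R
    o=manip.get_obs();r=R.from_quat(o["orientation"]);M=r.as_matrix();s=r.inv().apply(np.array([x,y,z])-o["ee_pos"])*1000
    a=np.degrees(np.arctan2(M[1,1],M[0,1]));t=0 if ang is None else (a-ang+90)%180-90
    print("tcp",o["ee_pos"].round(4),"yang",a.round(1),"shift",s.round(1),"turn",np.radians(t).round(3),"clk",round(float(o["clock"]),2),"tilt",M[:,2].round(3))
E
python3 - <<'E'
from h import *
for c in("top","side"):
    P,F=cloud(c);print(c)
    for n,p in dict(bred=(.43,-.114),orange=(.494,-.072)).items():print(n,circ(P,p,.015,.055,.0155,.03))
    for n,p in dict(bwhite=(.612,-.013),bblack=(.604,-.106)).items():print(n,circ(P,p,.040,.065,.0155,.03), circ(P,p,.08,.1,.005,.03))
    for n,p in dict(cr=(.6,-.19),cw=(.604,-.106),cb=(.612,-.013)).items():print(n,circ(P,p,.029,.036,.028,.034))
    for l in("rail","timer_tray","timer"):
        r=manip.outline_of(c,l)
        if r:
            print(l,rect(P,r[0]["region"],*((.014,.026) if l=="timer" else (.002,.02))))
    if c=="top":
        q=P[np.isfinite(P[...,2])]
        for x in np.arange(.25,.8,.05):
            print(round(x,2),[int(1000*max([0,*q[(abs(q[:,0]-x)<.025)&(abs(q[:,1]-y)<.025)][:,2]])) for y in np.arange(.6,-.5,-.05)])
E
```

```text
top
bred (array([ 0.4293, -0.1151]), 95, np.float64(0.0032))
orange (array([ 0.4983, -0.0757]), 94, np.float64(0.0029))
bwhite (array([ 0.6146, -0.0116]), 99, np.float64(0.0029)) (array([ 0.6128, -0.0117]), 50, np.float64(0.0025))
bblack (array([ 0.6081, -0.1035]), 86, np.float64(0.0027)) (array([ 0.6054, -0.103 ]), 46, np.float64(0.0022))
cr (array([ 0.602 , -0.1929]), 150, np.float64(0.0021))
cw (array([ 0.6071, -0.1033]), 149, np.float64(0.0033))
cb (array([ 0.6113, -0.0132]), 150, np.float64(0.0037))
rail (((609.239013671875, -59.63471984863281), (370.69097900390625, 97.72403717041016), 87.18487548828125), np.float64(0.009))
timer_tray (((614.8722534179688, 75.94760131835938), (86.5723648071289, 87.42068481445312), 86.79339599609375), np.float64(0.0102))
timer (((425.0208740234375, -220.5792694091797), (61.89072036743164, 62.612789154052734), 0.2919835150241852), np.float64(0.0183))
0.25 [0, 0, 88, 103, 103, 69, 4, 82, 70, 64, 78, 99, 92, 3, 14, 16, 16, 10, 12, 34, 34, 230]
0.3 [0, 0, 99, 103, 102, 70, 5, 105, 119, 81, 92, 106, 115, 4, 22, 23, 4, 11, 11, 33, 36, 33]
0.35 [0, 0, 5
[... 1014 characters left out ...]
49]), 44, np.float64(0.0026))
bblack (array([ 0.606 , -0.1056]), 115, np.float64(0.0027)) (array([ 0.6029, -0.1058]), 46, np.float64(0.0028))
cr (array([ 0.6   , -0.1945]), 123, np.float64(0.0021))
cw (array([ 0.6066, -0.1067]), 116, np.float64(0.0047))
cb (array([ 0.6118, -0.0163]), 115, np.float64(0.0057))
rail (((609.7975463867188, -62.96406555175781), (378.0694885253906, 105.47907257080078), 86.69954681396484), np.float64(0.01))
timer_tray (((615.8563842773438, 73.78382110595703), (86.57579040527344, 92.79955291748047), 87.54666900634766), np.float64(0.0112))
timer (((421.8203430175781, -221.66233825683594), (64.97286987304688, 63.109657287597656), 88.19261932373047), np.float64(0.0195))
```

```bash
python3 - <<'E'
from h import *
for c in("top","side"):
    P,F=cloud(c);q=P.reshape(-1,3)
    q=q[(q[:,2]>.11)&(q[:,1]>-.4)&(q[:,1]<-.1)&(q[:,0]>.3)]
    for z in np.arange(.1,.8,.05):
        s=q[(q[:,2]>=z)&(q[:,2]<z+.05)]
        if len(s):print(c,round(z,2),len(s),s.min(0).round(3),s.max(0).round(3))
go(.45,.20,.30,176.8)
E
```

```text
top 0.1 796 [ 0.369 -0.4    0.11 ] [ 0.682 -0.247  0.15 ]
top 0.15 1147 [ 0.368 -0.4    0.15 ] [ 0.691 -0.257  0.2  ]
top 0.2 742 [ 0.506 -0.387  0.2  ] [ 0.689 -0.268  0.25 ]
top 0.25 2883 [ 0.493 -0.4    0.25 ] [ 0.715 -0.276  0.299]
top 0.3 72 [ 0.488 -0.29   0.3  ] [ 0.499 -0.282  0.348]
top 0.35 85 [ 0.487 -0.292  0.351] [ 0.496 -0.284  0.4  ]
top 0.4 125 [ 0.488 -0.291  0.4  ] [ 0.501 -0.283  0.45 ]
top 0.45 185 [ 0.494 -0.29   0.451] [ 0.509 -0.281  0.5  ]
top 0.5 267 [ 0.503 -0.288  0.501] [ 0.521 -0.277  0.55 ]
top 0.55 387 [ 0.514 -0.286  0.55 ] [ 0.531 -0.273  0.6  ]
top 0.6 304 [ 0.524 -0.281  0.6  ] [ 0.539 -0.272  0.631]
side 0.1 976 [ 0.367 -0.4    0.11 ] [ 0.687 -0.249  0.15 ]
side 0.15 1116 [ 0.37 -0.4   0.15] [ 0.693 -0.259  0.2  ]
side 0.2 938 [ 0.503 -0.4    0.2  ] [ 0.693 -0.268  0.25 ]
side 0.25 1765 [ 0.492 -0.4    0.25 ] [ 0.715 -0.275  0.299]
side 0.3 107 [ 0.487 -0.293  0.301] [ 0.497 -0.282  0.349]
side 0.35 141 [ 0.486 -0.295  0.35 ] [ 0.497 -0.284  0.4  ]
side 0.4 168 [ 0.487 -0.295  0.4  ] [ 0.5   -0.285  0.45 ]
side 0.45 37 [ 0.493 -0.29   0.45 ] [ 0.503 -0.282  0.46 ]
tcp [0.2339 0.6332 0.2266] yang -110.3 shift [352.8 331.5 -73.4] turn 1.273 clk 1.6 tilt [-0.  0. -1.]
```

```bash
python3 -m inch '[[-1,[0,0,-60],0],[-1,[60,60,-75],0.15],[-1,[110,100,-75],0.3],[-1,[150,140,-75],0.45],[-1,[180,170,-75],0.6]]' 20; python3 -c "
from h import *
go(.45,.15,.3,-180)"
```

```text
clock: 2.22
ee_pos: [0.3444, 0.4095, 0.3019]
orientation: [0.887, -0.461, 0.0, -0.0]
wrist_force: [1.4, 0.2, 0.6]
finger_gap: 0.0878
grip_force: 0.0
tcp [0.3444 0.4095 0.3019] yang -144.9 shift [273.   62.8   1.8] turn 0.612 clk 2.23 tilt [ 0.     0.001 -1.   ]
```

```bash
python3 -m inch '[[-0.14,[55,13,0],0.12],[-0.14,[110,26,0],0.25],[-0.14,[165,39,0],0.37],[-0.14,[220,52,0],0.5],[-0.14,[273,63,0],0.61]]' 20 >/dev/null; python3 -c "
from h import *
go(.429,-.116,.15,-180)"
```

```text
tcp [0.4507 0.1504 0.3021] yang -179.8 shift [266.5  22.8 151.9] turn 0.003 clk 2.85 tilt [ 0.001  0.001 -1.   ]
```

```bash
python3 -m inch '[[-0.14,[60,5,20],0],[-0.14,[115,10,40],0],[-0.14,[170,15,80],0],[-0.14,[220,19,115],0],[-0.14,[266,23,152],0]]' >/dev/null;python3 -m inch '[[-0.14,[0,0,0],0],[-0.14,[0,0,0],0]]' >/dev/null; python3 - <<'E'
from h import *
go(.429,-.116,.033,-180)
P,F=cloud("side")
cv2.imwrite("pics/s1.png",F[:,:,::-1])
E
```

```text
tcp [ 0.4298 -0.1133  0.1507] yang -179.7 shift [  2.6   0.9 117.7] turn 0.006 clk 3.73 tilt [ 0.001 -0.    -1.   ]
```

View pics/s1.png

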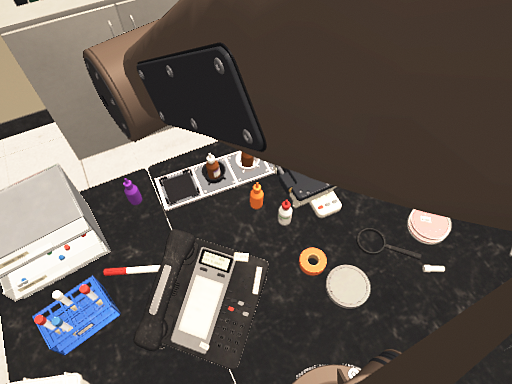

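The gripper (300,185) hangs above the red bottle (285,212), clear of the orange one (257,195); everything still in place. Descending and gripping.

```bash
python3 -m inch '[[-0.14,[2,1,40],0],[-0.14,[2,1,75],0],[-0.14,[2,1,100],0],[-0.14,[2,1,118],0],[-0.14,[2,1,118],0]]' 15;python3 -m inch '[[1,[0,0,0],0],[1,[0,0,0],0],[1,[0,0,0],0],[1,[0,0,0],0]]' 15;python3 -m inch '[[1,[0,0,-30],0],[1,[0,0,-80],0],[1,[0,0,-120],0],[1,[0,0,-150],0]]'; python3 -c "
from h import *
go(.6015,-.1945,.15,-180)"
```

```text
clock: 4.4
ee_pos: [0.4287, -0.1141, 0.0321]
orientation: [0.71, -0.704, -0.0, 0.0]
wrist_force: [-0.1, -0.3, -0.2]
finger_gap: 0.0497
grip_force: 0.0
clock: 4.9
ee_pos: [0.4291, -0.1151, 0.033]
orientation: [0.71, -0.705, 0.001, -0.001]
wrist_force: [-0.7, 1.1, 6.5]
finger_gap: 0.0303
grip_force: 15.0
clock: 5.4
ee_pos: [0.4285, -0.1152, 0.1842]
orientation: [0.709, -0.705, 0.001, -0.001]
wrist_force: [0.2, 0.8, -0.9]
finger_gap: 0.0301
grip_force: 15.0
tcp [ 0.4285 -0.1152  0.1842] yang -179.6 shift [  80.5 -172.4   34.5] turn 0.007 clk 5.4 tilt [ 0.002  0.    -1.   ]
```

```bash
python3 -m inch '[[1,[16,-34,0],0],[1,[35,-75,0],0],[1,[55,-120,10],0],[1,[72,-155,25],0],[1,[80,-172,34],0]]' >/dev/null;python3 -m inch '[[1,[0,0,0],0],[1,[0,0,0],0]]';  python3 - <<'E'
from h import *
go(.6015,-.1945,.043,-180)
P,F=cloud("top")
cv2.imwrite("pics/t2.png",F[:,:,::-1])
E
```

```text
clock: 6.28
ee_pos: [0.6001, -0.1936, 0.1486]
orientation: [0.71, -0.705, -0.0, 0.0]
wrist_force: [-0.7, 0.1, 0.1]
finger_gap: 0.03
grip_force: 15.0
tcp [ 0.6001 -0.1936  0.1486] yang -179.6 shift [  0.9  -1.4 105.6] turn 0.007 clk 6.28 tilt [-0.  0. -1.]
```

View pics/t2.png

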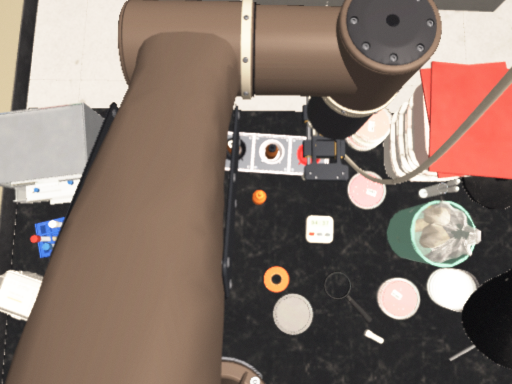

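The arm covers the left of the picture; the gripper (325,160) is over the red cup (302,153), with the hose just right of it (347,150), calculated clearance about 14 mm. I lower with force checks.

```bash
python3 -m inch '[[1,[1,-1,25],0],[1,[1,-1,50],0],[1,[1,-1,70],0],[1,[1,-1,85],0],[1,[1,-1,85],0]]'; python3 -m inch '[[1,[0,0,8],0],[1,[0,0,14],0],[1,[0,0,18],0],[1,[0,0,20],0],[1,[0,0,20],0]]'
```

```text
clock: 6.95
ee_pos: [0.6011, -0.1947, 0.0629]
orientation: [0.71, -0.705, -0.0, 0.0]
wrist_force: [0.4, 0.2, -0.8]
finger_gap: 0.0301
grip_force: 15.0
clock: 7.58
ee_pos: [0.602, -0.195, 0.0433]
orientation: [0.71, -0.705, 0.0, -0.0]
wrist_force: [0.0, 0.1, -0.2]
finger_gap: 0.0298
grip_force: 15.0
```

```bash
python3 -m inch '[[1,[0,0,1],0],[1,[0,0,1],0]]'; python3 -m inch '[[1,[0,0,1],0],[1,[0,0,1],0]]'
```

```text
clock: 7.82
ee_pos: [0.6022, -0.1951, 0.0431]
orientation: [0.71, -0.705, 0.0, -0.0]
wrist_force: [-1.8, 0.2, 5.6]
finger_gap: 0.0298
grip_force: 15.0
clock: 8.07
ee_pos: [0.6022, -0.1953, 0.043]
orientation: [0.71, -0.704, 0.001, -0.0]
wrist_force: [-4.3, 1.2, 12.0]
finger_gap: 0.0301
grip_force: 15.1
```

```bash
python3 -m inch '[[1,[0,0,-2],0],[-0.14,[0,0,-2],0],[-0.14,[0,0,-2],0],[-0.14,[0,0,-2],0],[-0.14,[0,0,-2],0]]'; python3 -m inch '[[-0.14,[0,0,-30],0],[-0.14,[0,0,-75],0],[-0.14,[0,0,-115],0],[-0.14,[0,0,-115],0]]';  python3 - <<'E'
from h import *
go(.606,-.1045,.15,-180)
P,F=cloud("side")
cv2.imwrite("pics/s3.png",F[:,:,::-1])
E
```

```text
clock: 8.7
ee_pos: [0.6018, -0.1949, 0.043]
orientation: [0.71, -0.705, -0.0, 0.0]
wrist_force: [-0.2, -0.1, -0.5]
finger_gap: 0.0499
grip_force: 0.0
clock: 9.2
ee_pos: [0.6041, -0.1952, 0.1622]
orientation: [0.71, -0.704, 0.003, -0.002]
wrist_force: [0.1, 0.5, -0.4]
finger_gap: 0.0499
grip_force: 0.0
tcp [ 0.6041 -0.1952  0.1622] yang -179.6 shift [-90.7  -2.5  12.1] turn 0.008 clk 9.2 tilt [ 0.007 -0.001 -1.   ]
```

View pics/s3.png

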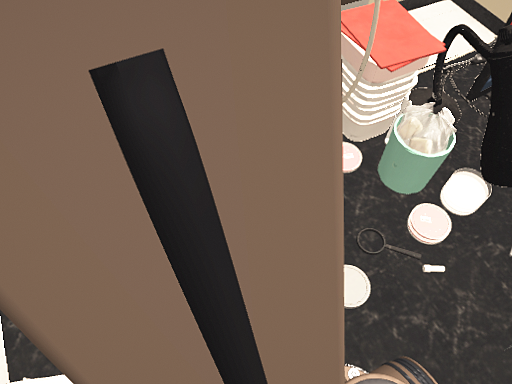

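The arm hides the rail in this view; I'll verify later. On to the black-capped bottle.

```bash
python3 -m inch '[[-0.14,[-30,0,0],0],[-0.14,[-65,-2,0],0],[-0.14,[-91,-2,5],0],[-0.14,[-91,-2,8],0],[-0.14,[-91,-2,8],0]]';  python3 - <<'E'
from h import *
go(.606,-.1045,.043,-180)
E
```

```text
clock: 9.88
ee_pos: [0.6027, -0.1041, 0.1491]
orientation: [0.71, -0.705, -0.001, 0.001]
wrist_force: [0.4, -0.0, -0.1]
finger_gap: 0.05
grip_force: 0.0
tcp [ 0.6027 -0.1041  0.1491] yang -179.6 shift [  0.4  -3.5 106.1] turn 0.007 clk 9.88 tilt [-0.002 -0.    -1.   ]
```

```bash
python3 -m inch '[[-0.14,[0,-3,35],0],[-0.14,[0,-3,65],0],[-0.14,[0,-3,90],0],[-0.14,[0,-3,106],0],[-0.14,[0,-3,106],0]]' 15;python3 -m inch '[[1,[0,0,0],0],[1,[0,0,0],0],[1,[0,0,0],0],[1,[0,0,0],0]]' 15;python3 -m inch '[[1,[0,0,-25],0],[1,[0,0,-70],0],[1,[0,0,-110],0],[1,[0,0,-120],0],[1,[0,0,-120],0]]'; python3 -c "
from h import *
go(.49,-.15,.17,-180)"
```

```text
clock: 10.5
ee_pos: [0.6055, -0.1046, 0.043]
orientation: [0.709, -0.705, -0.001, 0.001]
wrist_force: [-0.6, -0.3, -0.3]
finger_gap: 0.0498
grip_force: 0.0
clock: 11.0
ee_pos: [0.6068, -0.1038, 0.045]
orientation: [0.71, -0.705, 0.0, -0.0]
wrist_force: [-0.7, -0.0, 4.2]
finger_gap: 0.0299
grip_force: 15.0
clock: 11.62
ee_pos: [0.6063, -0.1038, 0.1646]
orientation: [0.71, -0.705, 0.0, -0.001]
wrist_force: [-0.4, 0.2, -0.9]
finger_gap: 0.0298
grip_force: 15.0
tcp [ 0.6063 -0.1038  0.1646] yang -179.6 shift [ 45.4 116.6  -5.6] turn 0.007 clk 11.62 tilt [ 0.001  0.    -1.   ]
```

```bash
python3 -m inch '[[1,[4,30,0],0],[1,[9,70,0],0],[1,[15,115,10],0],[1,[20,150,25],0],[1,[22,166,35],0]]' >/dev/null;python3 -m inch '[[1,[0,0,0],0],[1,[0,0,20],0],[1,[0,0,50],0],[1,[0,0,75],0],[1,[0,0,75],0]]';python3 -m inch '[[1,[0,0,0],0]]'; python3 -c "
from h import *
go(.44,-.125,.035,-180)"
```

```text
clock: 12.88
ee_pos: [0.4396, -0.1271, 0.0524]
orientation: [0.71, -0.705, -0.001, 0.002]
wrist_force: [-0.6, -0.4, 0.1]
finger_gap: 0.0298
grip_force: 15.0
clock: 13.0
ee_pos: [0.4413, -0.127, 0.0547]
orientation: [0.71, -0.704, 0.0, 0.0]
wrist_force: [0.5, -0.1, -0.3]
finger_gap: 0.03
grip_force: 15.0
tcp [ 0.4413 -0.127   0.0547] yang -179.6 shift [-2.   1.3 19.7] turn 0.007 clk 13.0 tilt [ 0. -0. -1.]
```

```bash
python3 -m inch '[[1,[0,0,10],0],[1,[0,0,16],0],[1,[0,0,18],0],[1,[0,0,19],0],[1,[0,0,19],0]]'; python3 -m inch '[[1,[0,0,1],0],[1,[0,0,1],0]]'; python3 -m inch '[[1,[0,0,1],0],[1,[0,0,1],0]]'
```

```text
clock: 13.62
ee_pos: [0.4405, -0.1271, 0.0353]
orientation: [0.71, -0.705, 0.0, -0.0]
wrist_force: [0.9, -0.1, 0.4]
finger_gap: 0.0297
grip_force: 15.0
clock: 13.88
ee_pos: [0.4406, -0.1272, 0.0349]
orientation: [0.71, -0.704, 0.0, -0.0]
wrist_force: [-2.5, -1.4, 8.1]
finger_gap: 0.0295
grip_force: 15.1
clock: 14.12
ee_pos: [0.4404, -0.1274, 0.0345]
orientation: [0.71, -0.704, 0.0, 0.0]
wrist_force: [-5.0, 0.7, 17.4]
finger_gap: 0.0293
grip_force: 15.1
```

```bash
python3 -m inch '[[1,[0,0,-2],0],[-0.14,[0,0,-2],0],[-0.14,[0,0,-2],0],[-0.14,[0,0,-2],0],[-0.14,[0,0,-2],0]]'; python3 -m inch '[[-0.14,[0,0,-30],0],[-0.14,[0,0,-75],0],[-0.14,[0,0,-120],0],[-0.14,[-30,-50,-130],0],[-0.14,[-60,-100,-130],0]]'>/dev/null;  python3 - <<'E'
from h import *
go(.6125,-.014,.155,-180)
P,F=cloud("side")
cv2.imwrite("pics/s4.png",F[:,:,::-1])
E
```

```text
clock: 14.75
ee_pos: [0.4404, -0.1271, 0.0351]
orientation: [0.71, -0.705, -0.0, 0.0]
wrist_force: [-0.4, -0.3, -0.4]
finger_gap: 0.0496
grip_force: 0.0
tcp [ 0.5419 -0.0657  0.1674] yang -179.6 shift [-51.2 -70.8  12.8] turn 0.006 clk 15.38 tilt [ 0.004  0.001 -1.   ]
```

View pics/s4.png

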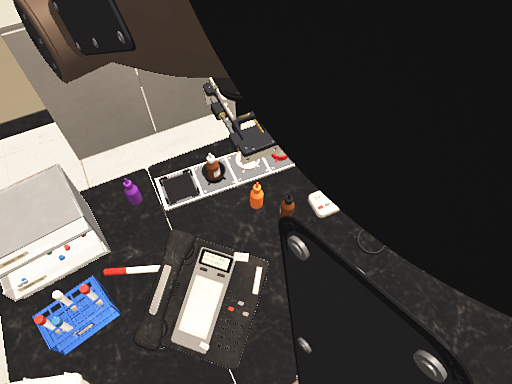

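The black-capped bottle stands upright at (288,204), the white-capped one is still at (212,167). Go on to the white-capped one.

```bash
python3 -m inch '[[-0.14,[-25,-35,0],0],[-0.14,[-51,-70,5],0],[-0.14,[-51,-70,10],0],[-0.14,[-51,-70,10],0]]'>/dev/null;  python3 - <<'E'
from h import *
go(.6125,-.014,.043,-180)
E
```

```text
tcp [ 0.6088 -0.0149  0.154 ] yang -179.6 shift [ -0.9  -4.  111. ] turn 0.007 clk 15.93 tilt [-0.002 -0.    -1.   ]
```

```bash
python3 -m inch '[[-0.14,[-1,-3,35],0],[-0.14,[-1,-3,70],0],[-0.14,[-1,-3,95],0],[-0.14,[-1,-3,111],0],[-0.14,[-1,-3,111],0]]' 15;python3 -m inch '[[1,[0,0,0],0],[1,[0,0,0],0],[1,[0,0,0],0],[1,[0,0,0],0]]' 15;python3 -m inch '[[1,[0,0,-25],0],[1,[0,0,-70],0],[1,[0,0,-110],0],[1,[0,0,-120],0],[1,[0,0,-120],0]]'; python3 -c "
from h import *
go(.6065,-.1055,.15,-180)"
```

```text
clock: 16.55
ee_pos: [0.6118, -0.0144, 0.0436]
orientation: [0.709, -0.705, -0.0, 0.001]
wrist_force: [-0.2, 1.2, 0.4]
finger_gap: 0.0498
grip_force: 0.0
clock: 17.05
ee_pos: [0.6132, -0.0138, 0.045]
orientation: [0.71, -0.705, 0.0, -0.0]
wrist_force: [-0.6, -0.5, 5.3]
finger_gap: 0.0297
grip_force: 15.0
clock: 17.68
ee_pos: [0.6127, -0.0137, 0.1645]
orientation: [0.71, -0.705, 0.0, -0.001]
wrist_force: [-0.1, 0.5, -1.7]
finger_gap: 0.0299
grip_force: 15.0
tcp [ 0.6127 -0.0137  0.1645] yang -179.6 shift [91.8  6.8 14.5] turn 0.007 clk 17.68 tilt [ 0.001  0.001 -1.   ]
```

```bash
python3 -m inch '[[1,[25,2,0],0],[1,[60,4,0],0],[1,[85,6,10],0],[1,[92,7,15],0],[1,[92,7,15],0]]' >/dev/null;python3 -m inch '[[1,[0,0,0],0],[1,[0,0,20],0],[1,[0,0,50],0],[1,[0,0,75],0],[1,[0,0,75],0]]';python3 -m inch '[[1,[0,0,0],0]]'>/dev/null; python3 -c "
from h import *
go(.6065,-.1055,.046,-180)"
```

```text
clock: 18.92
ee_pos: [0.6052, -0.1052, 0.0727]
orientation: [0.71, -0.704, -0.001, 0.001]
wrist_force: [0.3, 0.9, 0.1]
finger_gap: 0.0294
grip_force: 15.0
tcp [ 0.6072 -0.1055  0.0753] yang -179.5 shift [ 0.   0.7 29.3] turn 0.008 clk 19.05 tilt [ 0.001 -0.    -1.   ]
```

```bash
python3 -m inch '[[1,[0,0,12],0],[1,[0,0,22],0],[1,[0,0,27],0],[1,[0,0,29],0],[1,[0,0,29],0]]'; python3 -m inch '[[1,[0,0,1],0],[1,[0,0,1],0]]'; python3 -m inch '[[1,[0,0,1],0],[1,[0,0,1],0]]'
```

```text
clock: 19.68
ee_pos: [0.6063, -0.106, 0.0453]
orientation: [0.71, -0.705, 0.0, 0.0]
wrist_force: [0.1, -0.0, -1.3]
finger_gap: 0.0293
grip_force: 15.0
clock: 19.92
ee_pos: [0.6065, -0.1061, 0.045]
orientation: [0.71, -0.705, 0.0, -0.0]
wrist_force: [-1.4, -0.6, 6.2]
finger_gap: 0.0295
grip_force: 15.0
clock: 20.18
ee_pos: [0.6066, -0.1062, 0.0448]
orientation: [0.71, -0.704, 0.001, -0.0]
wrist_force: [-4.8, -1.4, 12.7]
finger_gap: 0.0293
grip_force: 15.1
```

```bash
python3 -m inch '[[1,[0,0,-2],0],[-0.14,[0,0,-2],0],[-0.14,[0,0,-2],0],[-0.14,[0,0,-2],0],[-0.14,[0,0,-2],0]]'; python3 -m inch '[[-0.14,[0,0,-30],0],[-0.14,[0,0,-75],0],[-0.14,[0,0,-115],0],[-0.14,[10,50,-115],0],[-0.14,[15,100,-115],0]]'>/dev/null; python3 -m inch '[[-0.14,[3,40,0],0],[-0.14,[6,66,0],0],[-0.14,[6,66,0],0]]'>/dev/null;  python3 - <<'E'
from h import *
go(.4405,-.127,.035,-180)
P,F=cloud("side");Q,G=cloud("top")
print(circ(P,(.4405,-.127),.015,.05,.0155,.03),circ(Q,(.4405,-.127),.015,.05,.0155,.03))
cv2.imwrite("pics/s5.png",F[:,:,::-1])
cv2.imwrite("pics/t5.png",G[:,:,::-1])
E
```

```text
clock: 20.8
ee_pos: [0.6062, -0.1059, 0.045]
orientation: [0.71, -0.705, -0.0, 0.0]
wrist_force: [0.2, -0.3, 0.7]
finger_gap: 0.05
grip_force: 0.0
tcp [ 0.4389 -0.1283  0.1606] yang -179.6 shift [ -1.2  -1.5 125.7] turn 0.007 clk 21.8 tilt [ 0.001  0.    -1.   ]
(array([ 0.4397, -0.1286]), 132, np.float64(0.0012)) (None, 0, 0)
```

View pics/s5.png

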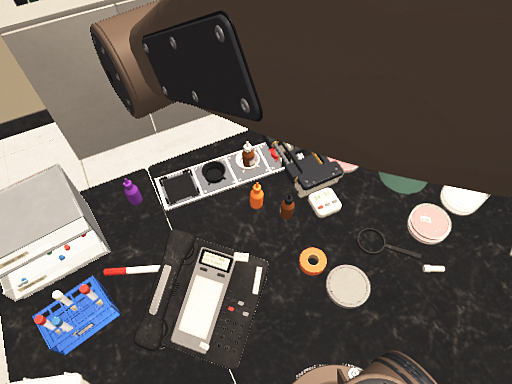

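White-capped bottle stands in the white cup (248,155), red cap visible at (274,153), black-capped bottle at (288,206), black cup (214,172) empty. Now the black-capped bottle.

```bash
python3 -m inch '[[-0.14,[-1,-1,40],0],[-0.14,[-1,-1,80],0],[-0.14,[-1,-1,108],0],[-0.14,[-1,-1,125],0],[-0.14,[-1,-1,125],0]]' 15;python3 -m inch '[[1,[0,0,0],0],[1,[0,0,0],0],[1,[0,0,0],0],[1,[0,0,0],0]]' 15;python3 -m inch '[[1,[0,0,-25],0],[1,[0,0,-70],0],[1,[0,0,-115],0],[1,[0,0,-130],0],[1,[0,0,-130],0]]'; python3 -c "
from h import *
go(.6117,-.0152,.15,-180)"
```

```text
clock: 22.52
ee_pos: [0.4412, -0.1271, 0.0338]
orientation: [0.71, -0.705, -0.001, 0.001]
wrist_force: [0.1, -0.3, 0.2]
finger_gap: 0.0498
grip_force: 0.0
clock: 23.02
ee_pos: [0.442, -0.127, 0.0358]
orientation: [0.71, -0.705, 0.001, -0.001]
wrist_force: [0.1, 1.0, 3.0]
finger_gap: 0.03
grip_force: 15.0
clock: 23.65
ee_pos: [0.442, -0.1269, 0.1664]
orientation: [0.71, -0.705, 0.001, -0.001]
wrist_force: [-0.1, 1.0, -1.1]
finger_gap: 0.0294
grip_force: 15.0
tcp [ 0.442  -0.1269  0.1664] yang -179.6 shift [-110.5 -170.4   17. ] turn 0.007 clk 23.65 tilt [ 0.003  0.    -1.   ]
```

```bash
python3 -m inch '[[1,[-18,-25,0],0],[1,[-45,-68,0],0],[1,[-75,-115,0],0],[1,[-100,-155,0],0],[1,[-110,-170,5],0]]' >/dev/null;python3 -m inch '[[1,[0,0,10],0],[1,[0,0,30],0],[1,[0,0,60],0],[1,[0,0,80],0],[1,[0,0,80],0]]'>/dev/null;python3 -m inch '[[1,[0,0,0],0]]'>/dev/null; python3 -c "
from h import *
go(.6117,-.0152,.047,-180)"
```

```text
tcp [ 0.6104 -0.0163  0.0808] yang -179.6 shift [-1.1 -1.3 33.8] turn 0.007 clk 25.02 tilt [ 0. -0. -1.]
```

```bash
python3 -m inch '[[1,[-1,-1,12],0],[1,[-1,-1,24],0],[1,[-1,-1,30],0],[1,[-1,-1,33],0],[1,[-1,-1,33],0]]'; python3 -m inch '[[1,[0,0,1],0],[1,[0,0,1],0]]'; python3 -m inch '[[1,[0,0,1],0],[1,[0,0,1],0]]'
```

```text
clock: 25.65
ee_pos: [0.6116, -0.0149, 0.0469]
orientation: [0.71, -0.705, -0.0, 0.0]
wrist_force: [0.3, 0.1, 0.2]
finger_gap: 0.0294
grip_force: 15.0
clock: 25.9
ee_pos: [0.6118, -0.0148, 0.0464]
orientation: [0.71, -0.705, 0.0, -0.0]
wrist_force: [-0.6, 0.3, 0.4]
finger_gap: 0.0295
grip_force: 15.0
clock: 26.15
ee_pos: [0.6119, -0.0149, 0.0458]
orientation: [0.71, -0.705, 0.0, -0.0]
wrist_force: [-2.1, 0.4, 4.5]
finger_gap: 0.0295
grip_force: 15.0
```

```bash
python3 -m inch '[[1,[0,0,-1],0],[-0.14,[0,0,-1],0],[-0.14,[0,0,-1],0],[-0.14,[0,0,-1],0],[-0.14,[0,0,-1],0]]'; python3 -m inch '[[-0.14,[0,0,-30],0],[-0.14,[0,0,-75],0],[-0.14,[0,0,-115],0],[-0.14,[45,40,-115],0],[-0.14,[90,80,-115],0]]'>/dev/null; python3 -m inch '[[-1,[40,36,0],0],[-1,[80,72,0],0],[-1,[115,105,0],0],[-1,[115,105,0],0]]'>/dev/null;  python3 - <<'E'
from h import *
P,F=cloud("top")
go(.4235,-.221,.05,-180)
cv2.imwrite("pics/t6.png",F[:,:,::-1])
E
```

```text
clock: 26.78
ee_pos: [0.6116, -0.0149, 0.0461]
orientation: [0.71, -0.705, -0.0, 0.0]
wrist_force: [-0.3, 0.8, 0.5]
finger_gap: 0.0496
grip_force: 0.0
tcp [ 0.4273 -0.2221  0.1616] yang -179.7 shift [ -1.1   3.9 111.6] turn 0.005 clk 27.95 tilt [ 0.001 -0.    -1.   ]
```

View pics/t6.png

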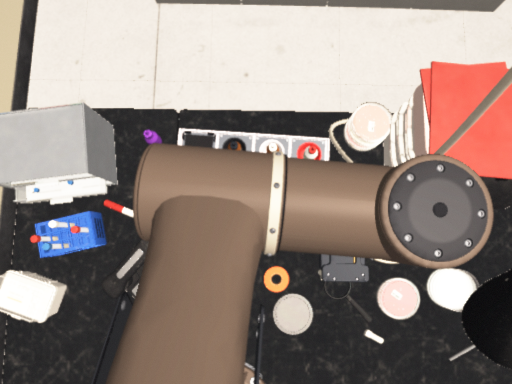

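The caps in the cups (235,146 dark; 273,148 white; 309,152 red) are right; the gripper is over the timer.

```bash
python3 -m inch '[[-1,[-1,4,40],0],[-1,[-1,4,75],0],[-1,[-1,4,100],0],[-1,[-1,4,111],0],[-1,[-1,4,111],0]]';python3 -m inch '[[-1,[0,0,0],0],[-1,[0,0,25],0],[-1,[0,0,40],0],[-1,[0,0,46],0],[-1,[0,0,46],0]]'; python3 -c "
from h import *
go(.4235,-.221,.004,-180)"
```

```text
clock: 28.58
ee_pos: [0.4243, -0.2198, 0.0499]
orientation: [0.71, -0.704, -0.0, 0.0]
wrist_force: [0.0, -0.4, 0.8]
finger_gap: 0.0877
grip_force: 0.0
clock: 29.2
ee_pos: [0.4244, -0.2202, 0.0046]
orientation: [0.71, -0.705, 0.0, -0.0]
wrist_force: [-0.3, -0.2, -0.9]
finger_gap: 0.0874
grip_force: 0.0
tcp [ 0.4244 -0.2202  0.0046] yang -179.6 shift [0.7 0.9 0.6] turn 0.007 clk 29.2 tilt [ 0. -0. -1.]
```

```bash
python3 -m inch '[[1,[0,0,0],0],[1,[0,0,0],0],[1,[0,0,0],0],[1,[0,0,0],0]]' 20;python3 -m inch '[[1,[0,0,-20],0],[1,[0,0,-60],0],[1,[0,0,-100],0],[1,[0,0,-130],0],[1,[0,0,-130],0]]'; python3 - <<'E'
from h import *
go(.616,.0745,.12,176.9)
P,F=cloud("side");cv2.imwrite("pics/s7.png",F[:,:,::-1])
E
```

```text
clock: 29.7
ee_pos: [0.4242, -0.2202, 0.0046]
orientation: [0.71, -0.705, 0.0, -0.0]
wrist_force: [-0.4, 1.2, 4.7]
finger_gap: 0.0639
grip_force: 19.9
clock: 30.32
ee_pos: [0.4255, -0.2204, 0.1365]
orientation: [0.71, -0.705, 0.002, -0.001]
wrist_force: [0.4, -0.6, -1.1]
finger_gap: 0.0639
grip_force: 19.9
tcp [ 0.4255 -0.2204  0.1365] yang -179.6 shift [-293.5 -192.5   17.2] turn 0.061 clk 30.32 tilt [ 0.005 -0.001 -1.   ]
```

View pics/s7.png

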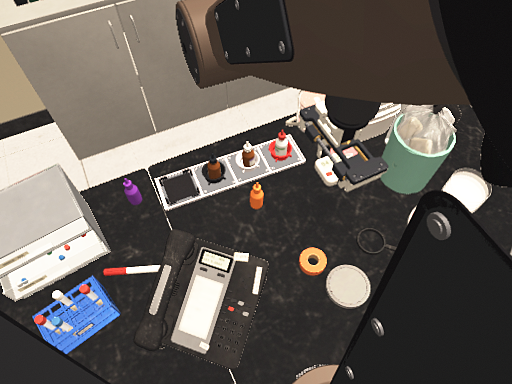

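Timer is gripped level (335,170); all three bottles stand in their own cups (213,170; 248,155; 280,147). Moving to the tray.

```bash
python3 -m inch '[[1,[-25,-25,-5],0],[1,[-65,-65,-10],0.015],[1,[-110,-105,-10],0.03],[1,[-155,-145,-10],0.045],[1,[-200,-170,-10],0.06]]'>/dev/null;python3 -m inch '[[1,[-40,-10,0],0],[1,[-75,-20,0],0],[1,[-93,-22,0],0],[1,[-93,-22,20],0],[1,[-93,-22,27],0]]'>/dev/null;python3 -m inch '[[1,[0,0,0],0],[1,[0,0,0],0]]'; python3 -c "
from h import *
go(.6158,.0753,.035,176.9)"
```

```text
clock: 31.88
ee_pos: [0.6198, 0.0723, 0.1177]
orientation: [-0.688, 0.726, -0.0, 0.0]
wrist_force: [-0.0, 0.2, -0.5]
finger_gap: 0.0638
grip_force: 19.9
tcp [0.6198 0.0723 0.1177] yang 176.9 shift [-2.8  4.2 82.7] turn 0.001 clk 31.88 tilt [ 0.001  0.    -1.   ]
```

```bash
python3 -m inch '[[1,[-3,4,25],0],[1,[-3,4,55],0],[1,[-3,4,75],0],[1,[-3,4,83],0],[1,[-3,4,83],0]]'>/dev/null; python3 - <<'E'
from h import *
go(.6158,.0753,.0146,176.9)
P,F=cloud("side");Q,G=cloud("top");cv2.imwrite("pics/s8.png",np.hstack([cv2.resize(x,None,fx=3,fy=3) for x in (F[120:240,140:270],G[100:200,160:290][:, :]) if 1][:1])[:,:,::-1])
E
```

```text
tcp [0.6159 0.0758 0.0345] yang 177.0 shift [ 0.5  0.1 19.9] turn 0.001 clk 32.5 tilt [ 0. -0. -1.]
```

View pics/s8.png

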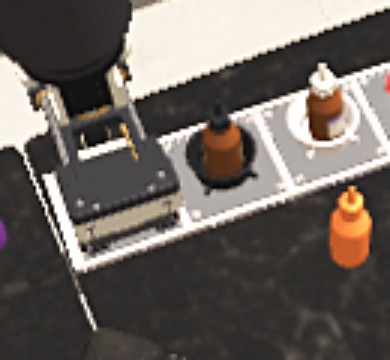

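The timer (125,215 in the crop) is squarely above the tray, clear of the black-capped bottle. Lowering the rest.

```bash
python3 -m inch '[[1,[0,0,7],0],[1,[0,0,13],0],[1,[0,0,17],0],[1,[0,0,19],0],[1,[0,0,19],0]]';python3 -m inch '[[1,[0,0,1],0],[1,[0,0,1],0]]';python3 -m inch '[[1,[0,0,1],0],[1,[0,0,1],0]]'
```

```text
clock: 33.22
ee_pos: [0.6157, 0.0759, 0.015]
orientation: [-0.688, 0.726, 0.0, -0.0]
wrist_force: [-0.5, 0.9, -1.0]
finger_gap: 0.0636
grip_force: 19.9
clock: 33.48
ee_pos: [0.6159, 0.076, 0.0146]
orientation: [-0.688, 0.726, -0.0, 0.0]
wrist_force: [-1.1, 0.4, 2.1]
finger_gap: 0.0642
grip_force: 19.9
clock: 33.72
ee_pos: [0.6159, 0.076, 0.0145]
orientation: [-0.688, 0.725, -0.0, 0.0]
wrist_force: [-4.0, 0.3, 11.3]
finger_gap: 0.0644
grip_force: 19.9
```

```bash
python3 -m inch '[[1,[0,0,-1],0],[-0.85,[0,0,-1],0],[-0.85,[0,0,-1],0],[-0.85,[0,0,-1],0],[-0.85,[0,0,-1],0]]';python3 -m inch '[[-0.85,[0,0,-25],0],[-0.85,[0,0,-70],0],[-0.85,[0,0,-120],0],[-0.85,[0,0,-170],0],[-0.85,[0,0,-220],0]]' >/dev/null;python3 -m inch '[[-1,[-35,45,0],-0.1],[-1,[-75,90,0],-0.25],[-1,[-115,135,0],-0.4],[-1,[-160,180,0],-0.55],[-1,[-200,210,0],-0.7]]'>/dev/null; python3 - <<'E'
from h import *
go(.3,.5,.28,-120)
E
```

```text
clock: 34.35
ee_pos: [0.6157, 0.0759, 0.014]
orientation: [-0.688, 0.726, 0.0, -0.0]
wrist_force: [-0.1, -0.2, -0.0]
finger_gap: 0.0814
grip_force: 0.0
tcp [0.4148 0.2879 0.2347] yang -142.6 shift [-238.3  -37.6  -45.2] turn -0.395 clk 35.6 tilt [ 0.     0.001 -1.   ]
```

```bash
python3 -m inch '[[-1,[-40,-6,-20],-0.08],[-1,[-90,-14,-40],-0.16],[-1,[-140,-22,-45],-0.25],[-1,[-190,-30,-45],-0.33],[-1,[-235,-37,-45],-0.39]]'>/dev/null; python3 -m inch '[[-1,[0,0,0],0],[-1,[0,0,0],0]]'; python3 - <<'E'
from h import *
for c in("top","side"):
    P,F=cloud(c);cv2.imwrite(f"pics/{c}9.png",cv2.resize(F[90:220,140:380] if c=="top" else F[110:240,140:380],None,fx=3,fy=3)[:,:,::-1])
    for n,p in dict(w=(.607,-.105),k=(.612,-.015),r=(.6015,-.1945)).items():
        q=P.reshape(-1,3);m=np.hypot(q[:,0]-p[0],q[:,1]-p[1])<.02
        print(c,n,circ(P,p,.04,.065,.0155,.03),circ(P,p,.08,.1,.005,.03)[0],np.sort(q[m,2])[-5:].round(3))
    for l in("timer","plate"):
        r=manip.outline_of(c,l)
        if r:
            t=P[r[0]["region"]];t=t[t[:,2]>.005];print(l,rect(P,r[0]["region"],.005,.04),np.percentile(t[:,2],[50,95]).round(4))
        s=manip.spot_point(c,l);print([(np.round(x["position"],3),round(x["score"],2)) for x in s])
E
```

```text
clock: 36.48
ee_pos: [0.3043, 0.4963, 0.2789]
orientation: [0.965, -0.264, -0.0, 0.0]
wrist_force: [1.0, -0.2, 0.1]
finger_gap: 0.0878
grip_force: 0.0
top w (array([ 0.6083, -0.1046]), 97, np.float64(0.0029)) [ 0.6061 -0.104 ] [0.093 0.096 0.096 0.098 0.099]
top k (array([ 0.6124, -0.0148]), 93, np.float64(0.0028)) [ 0.6096 -0.0157] [0.095 0.096 0.096 0.098 0.099]
top r (array([ 0.6037, -0.1957]), 96, np.float64(0.0027)) [ 0.6025 -0.1951] [0.094 0.096 0.097 0.099 0.099]
timer (((615.4609985351562, 75.33718872070312), (63.29869079589844, 61.81867218017578), 86.56014251708984), np.float64(0.0283)) [0.0283 0.0312]
[(array([0.618, 0.073, 0.008]), 0.75)]
plate (((518.5294799804688, -336.4867248535156), (88.12590026855469, 91.07301330566406), 1.2234184741973877), np.float64(0.0155)) [0.0155 0.018 ]
[(array([ 0.52 , -0.338,  0.001]), 0.92)]
side w (None, 0, 0) None []
side k (None, 0, 0) None []
side r (None, 0, 0) None []
timer (((597.2625122070312, 86.1399154663086), (70.16218566894531, 37.615745544433594), 43.614906311035156), np.float64(0.0288)) [0.0288 0.0324]
[(array([0.615, 0.072, 0.007]), 0.59)]
[]
```

View pics/side9.png

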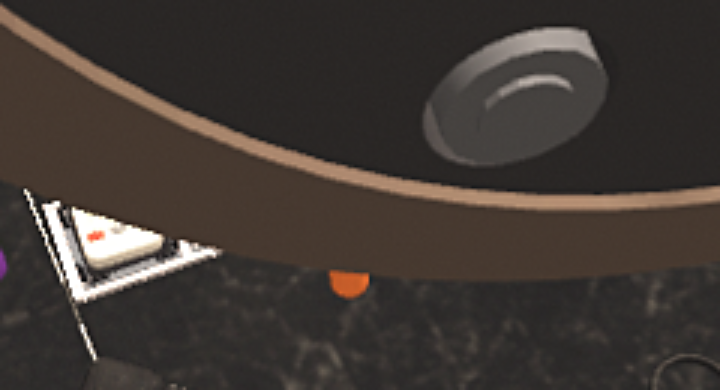

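View pics/top9.png

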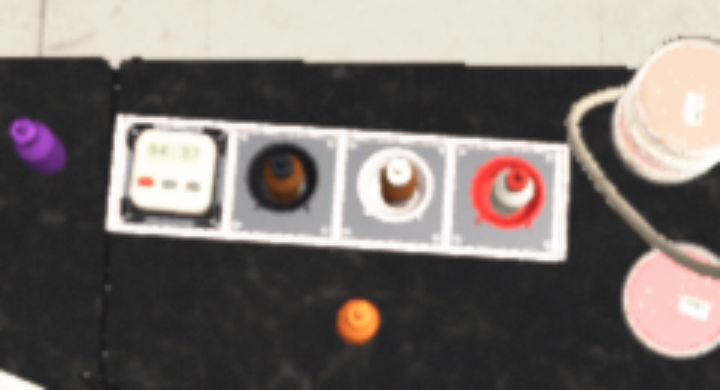

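The top view shows the timer inside the brackets (175,175) and the black, white and red caps each in their own cup (285,180; 398,180; 512,185). Bottle tops are all at 98 mm, so the bottles are seated. The plate hasn't moved. Handing in.

```bash
python3 -c "
from workcell import manip
print(manip.finish_job())"
```

```text
the job is handed in; nothing more can be done
None
```

The job is handed in: in the last top view each bottle stands upright and fully seated in the cup matching its cap, the timer lies flat and face up in the tray, the agar plate has not moved, and the clock read about 37 s.

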